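# Make up the two sampling kits

## Task

Make up the two sampling kits from the stock tray. The carrier with the bench timer in its pocket is the timed-series kit and gets one sample bottle and both capped tubes; the carrier with the empty pocket is the grab-sample kit and gets two sample bottles. Lower each one upright until it sits fully down in its own well or hole (do not drop it or tip it over), and leave the empty beaker and the marker pen undisturbed.

Things in the scene. Friction and masses are not known exactly. Their poses are not given: they have to be found in the camera images.
- bottle_1: White-capped cream sample bottle, 56 mm diameter, 97 mm tall, ribbed cap 48 mm across from 71 to 97 mm height; about 0.1 kg; origin at the centre of its underside, z up. Starts upright on the floor of the stock tray. The three bottles are alike and interchangeable.
- bottle_2: White-capped cream sample bottle, 56 mm diameter, 97 mm tall, ribbed cap 48 mm across from 71 to 97 mm height; about 0.1 kg; origin at the centre of its underside, z up. Starts upright on the floor of the stock tray. The three bottles are alike and interchangeable.
- bottle_3: White-capped cream sample bottle, 56 mm diameter, 97 mm tall, ribbed cap 48 mm across from 71 to 97 mm height; about 0.1 kg; origin at the centre of its underside, z up. Starts upright on the floor of the stock tray. The three bottles are alike and interchangeable.
- tube_1: Slim capped glass tube, 16 mm diameter, 105 mm tall with a round end, cap 18 mm across from 86 to 105 mm height; about 0.02 kg; origin at the bottom end, z up to the cap. Starts upright in a hole of the stock tray's tube block. The two tubes are alike and interchangeable.
- tube_2: Slim capped glass tube, 16 mm diameter, 105 mm tall with a round end, cap 18 mm across from 86 to 105 mm height; about 0.02 kg; origin at the bottom end, z up to the cap. Starts upright in a hole of the stock tray's tube block. The two tubes are alike and interchangeable.
- carrier_timer: Second white carrier, same size, foam, origin, axes and cut-outs as carrier_plain (bottle wells (38,-45), (38,45); tube holes (-48,-70), (-48,70); floor z 7, foam top z 54), fixed, but with a bench timer (56x65, its top at z 80) standing in its pocket at (-45,0), and staying there: the timed-series kit.
- carrier_plain: White carrier 180x210x54, fixed, grey foam, EMPTY pocket: grab-sample kit. Origin: centre of underside, z up, long side along y. Cut-outs, own (x,y): bottle wells, 74 bore, (38,-45), (38,45); tube holes (-48,-70), (-48,70), 19 bore with a funnel mouth 34 wide; timer pocket 61x71 at (-45,0). Wells and holes go from foam top (z 54) to floor at z 7; funnels narrow to 19 at z 34.
- stock_tray: Shallow white tray 170x230, walls 18 high, floor at z 4, fixed. Origin: centre of underside, z up, long side along y. The bottles stand in a row at own x about -35, some 78 apart along y. A grey tube block, 40x206, top at z 48, runs along its +x side; its three 19 mm holes down to the floor are at own x 55, y -60, 0, 60; the outer two hold the tubes.
- beaker: Bystander: empty clear beaker, 85 mm wide, 86 mm tall, standing loose on the bench behind the work; origin at the centre of its underside.
- marker: Bystander: black felt marker pen, 133 mm long, 14 mm thick, lying loose on the bench behind the work; origin at the middle of its underside, long side along its y.
Things that resemble listed ones, but are neither listed nor needed, are in the scene too. Leave any green or yellow look-alike of the bottle_3 alone.

How it is judged:
At the end, for the whole second after the job is handed in: The empty-pocket carrier holds a bottle in each bottle well; the timer carrier holds the third bottle in a bottle well and a tube in each tube hole. Each is within 12 mm of its well centre, at most 6 mm off the well floor, within 0.25 rad of upright, released and at rest (((x of bottle_1 in the frame of carrier_plain between 0.026 and 0.05 m and y of bottle_1 in the frame of carrier_plain between -0.057 and -0.033 m and z of bottle_1 in the frame of carrier_plain between 0.003 and 0.013 m and angle between bottle_1's own z axis and vertical below 0.25 rad) or (x of bottle_2 in the frame of carrier_plain between 0.026 and 0.05 m and y of bottle_2 in the frame of carrier_plain between -0.057 and -0.033 m and z of bottle_2 in the frame of carrier_plain between 0.003 and 0.013 m and angle between bottle_2's own z axis and vertical below 0.25 rad) or (x of bottle_3 in the frame of carrier_plain between 0.026 and 0.05 m and y of bottle_3 in the frame of carrier_plain between -0.057 and -0.033 m and z of bottle_3 in the frame of carrier_plain between 0.003 and 0.013 m and angle between bottle_3's own z axis and vertical below 0.25 rad)) and ((x of bottle_1 in the frame of carrier_plain between 0.026 and 0.05 m and y of bottle_1 in the frame of carrier_plain between 0.033 and 0.057 m and z of bottle_1 in the frame of carrier_plain between 0.003 and 0.013 m and angle between bottle_1's own z axis and vertical below 0.25 rad) or (x of bottle_2 in the frame of carrier_plain between 0.026 and 0.05 m and y of bottle_2 in the frame of carrier_plain between 0.033 and 0.057 m and z of bottle_2 in the frame of carrier_plain between 0.003 and 0.013 m and angle between bottle_2's own z axis and vertical below 0.25 rad) or (x of bottle_3 in the frame of carrier_plain between 0.026 and 0.05 m and y of bottle_3 in the frame of carrier_plain between 0.033 and 0.057 m and z of bottle_3 in the frame of carrier_plain between 0.003 and 0.013 m and angle between bottle_3's own z axis and vertical below 0.25 rad)) and ((x of bottle_1 in the frame of carrier_timer between 0.026 and 0.05 m and y of bottle_1 in the frame of carrier_timer between -0.057 and -0.033 m and z of bottle_1 in the frame of carrier_timer between 0.003 and 0.013 m and angle between bottle_1's own z axis and vertical below 0.25 rad) or (x of bottle_1 in the frame of carrier_timer between 0.026 and 0.05 m and y of bottle_1 in the frame of carrier_timer between 0.033 and 0.057 m and z of bottle_1 in the frame of carrier_timer between 0.003 and 0.013 m and angle between bottle_1's own z axis and vertical below 0.25 rad) or (x of bottle_2 in the frame of carrier_timer between 0.026 and 0.05 m and y of bottle_2 in the frame of carrier_timer between -0.057 and -0.033 m and z of bottle_2 in the frame of carrier_timer between 0.003 and 0.013 m and angle between bottle_2's own z axis and vertical below 0.25 rad) or (x of bottle_2 in the frame of carrier_timer between 0.026 and 0.05 m and y of bottle_2 in the frame of carrier_timer between 0.033 and 0.057 m and z of bottle_2 in the frame of carrier_timer between 0.003 and 0.013 m and angle between bottle_2's own z axis and vertical below 0.25 rad) or (x of bottle_3 in the frame of carrier_timer between 0.026 and 0.05 m and y of bottle_3 in the frame of carrier_timer between -0.057 and -0.033 m and z of bottle_3 in the frame of carrier_timer between 0.003 and 0.013 m and angle between bottle_3's own z axis and vertical below 0.25 rad) or (x of bottle_3 in the frame of carrier_timer between 0.026 and 0.05 m and y of bottle_3 in the frame of carrier_timer between 0.033 and 0.057 m and z of bottle_3 in the frame of carrier_timer between 0.003 and 0.013 m and angle between bottle_3's own z axis and vertical below 0.25 rad)) and ((x of tube_1 in the frame of carrier_timer between -0.06 and -0.036 m and y of tube_1 in the frame of carrier_timer between -0.082 and -0.058 m and z of tube_1 in the frame of carrier_timer between 0.003 and 0.013 m and angle between tube_1's own z axis and vertical below 0.25 rad) or (x of tube_2 in the frame of carrier_timer between -0.06 and -0.036 m and y of tube_2 in the frame of carrier_timer between -0.082 and -0.058 m and z of tube_2 in the frame of carrier_timer between 0.003 and 0.013 m and angle between tube_2's own z axis and vertical below 0.25 rad)) and ((x of tube_1 in the frame of carrier_timer between -0.06 and -0.036 m and y of tube_1 in the frame of carrier_timer between 0.058 and 0.082 m and z of tube_1 in the frame of carrier_timer between 0.003 and 0.013 m and angle between tube_1's own z axis and vertical below 0.25 rad) or (x of tube_2 in the frame of carrier_timer between -0.06 and -0.036 m and y of tube_2 in the frame of carrier_timer between 0.058 and 0.082 m and z of tube_2 in the frame of carrier_timer between 0.003 and 0.013 m and angle between tube_2's own z axis and vertical below 0.25 rad)) and linear speed of each of bottle_1, bottle_2, bottle_3, tube_1, tube_2 below 0.02 m/s); the robot touches nothing.
It fails at once if a bottle or tube is let go (dropped) with its underside more than 100 mm above the bench ((height (world z) of bottle_1 above 0.1 m and contact force between the fingers and bottle_1 below 0.02 N) or (height (world z) of bottle_2 above 0.1 m and contact force between the fingers and bottle_2 below 0.02 N) or (height (world z) of bottle_3 above 0.1 m and contact force between the fingers and bottle_3 below 0.02 N) or (height (world z) of tube_1 above 0.1 m and contact force between the fingers and tube_1 below 0.02 N) or (height (world z) of tube_2 above 0.1 m and contact force between the fingers and tube_2 below 0.02 N)).
It fails at once if a bottle or tube is tipped over (leans more than 0.7 rad) (angle between any of bottle_1, bottle_2, bottle_3, tube_1, tube_2's own z axis and vertical above 0.7 rad).
It fails at once if the beaker or the marker pen is pushed more than 30 mm or knocked over (distance of any of beaker, marker from where it was at the start of the episode above 0.03 m or angle between beaker's own z axis and vertical above 0.4 rad).
It also fails if it takes over 144 s, if anything falls off the work surface, if the arm or the gripper's body presses on something with over 40 N, if the wrist force passes 120 N, or if a joint passes its speed limit or range.

## Robot

A 6-joint arm with a two-finger parallel gripper is mounted at the origin on a cart in front of the work surface, level with it; the furniture and walls round the work are solid. World frame = base frame: x ahead of the robot, y to its left, z up, the work surface at z = 0. Lengths are in m, angles in rad, forces in N, time in s.
With the tool pointing down it reaches from about 0.375 to 0.9 m from the base axis. Payload 3.1 kg.
Tool frame: the origin (TCP) lies on the centre line of the jaws, within the pads' length; the fingertips stand 25 mm ahead of it and the grasp point (between the pads) lies 6 mm ahead of it (manip.tip_extent is the distance from the TCP to the fingertips, in m); z points along the fingers, y is the line along which they close (so a half turn about z gives the same grasp; the last joint's range is limited). The gripper opens to 85 mm and grips with 20 to 120 N. Pads are 22 mm wide; open, the fingers measure 114 mm over their backs; the gripper's body (76 mm by 85 mm) begins 54 mm behind the grasp point. The pads swing forward as they close: fully open they stand 13 mm farther back than shut.
Start: joints at [1.151, 0.527, 1.433, -0, 1.181, -0.178], TCP at [0.149, 0.607, 0.256] pointing down, gripper open.
Joint ranges: [-3.08, 3.08], [-0.75, 2.2], [0.22, 2.44], [-1.43, 4.57], [0, 2.65], [-2.85, 2.85]. Speed limits (rad/s): [2.79, 2.79, 3.14, 3.14, 3.14, 3.14].

## Interface

Orientations are given as a unit quaternion [x, y, z, w].
In Python, from station import readout, imaging, order, manip gives the robot as it stands.
- The arm moves only by the tool move_arm, never from a script. Its argument "rows" is a list of rows, each a list of 7 numbers: the turn, a rotation vector about the tool's x, y, z in degrees, then the shift along the tool's x, y, z in mm, then the closure, from 0 (fully open) to 1 (shut). A call has 1 to 12 rows; each row is the pose to reach, as a shift and turn from the pose commanded when the call began, along the tool's axes at that moment; what a row does not reach only later rows make up. A row lasts 1/12 s, in which the tool goes at most 41.7 mm and 7.16 degrees, less where a joint would pass 70% of its speed; a pose out of reach is approached as far as the arm can. A call with a gripper value outside its range is refused whole. The fingers move at their own pace and stop on an object; "squeeze" is the grip in N (left out, the last holds). Time passes only in rows, so rows that repeat a pose let the fingers close. It gives the time, the measured TCP pose, the force, the opening and the grip force at its end, in the units of the state.
- readout.sense(): the state, without advancing time (a new reading comes with each control period).
- imaging.snapshot(name): name is "side" or "top" or "wrist"; returns a dict with "img" (400x640x3 uint8, red, green, blue), "z_map" (400x640 float32, m along the optical axis (not along the pixel's ray), 0 where there is no reading), "fovy" (degrees; the focal length in pixels is half the picture's height over the tangent of half this angle, whatever the lens; pixels are square), "cx", "cy" (the principal point, pixels), "rvec" (rotation vector, rad) and "tvec" (3), from world to camera coordinates, as OpenCV has them. Camera axes: x right, y down, z forward; pixel columns grow to the right and rows downward; lengths in m; the calibration is good to about 2 mm. A picture is of the moment at which its call begins.
- order.sign_off(): hands the job in; it is judged then, once.
The state is a dict: "t": time; "q": joint angles; "qd": joint speeds; "tau": joint torques, N m; "tcp_pos": TCP position; "tool_rot": TCP orientation; "force": force on the tool from outside, world axes, zero at the start; "ft_torque": the same for the moment, N m; "finger_gap": opening from 0.0 (shut) to 1.0 (fully open); "gripper_force": force on a finger pad.
Only numpy, scipy, OpenCV 4.12 (cv2) and the standard library are available. Lean on these libraries where they do the work, as an engineer would, in place of code of your own. Each camera call takes 0.05 s, during which the arm holds its last target. There are 200 camera calls.

## Working session

There is one attempt and no reset: what is moved stays moved. The work goes in short steps, Python scripts to look and compute and a tool call to move; the robot and the scene stay as the last step left them, time stands still between calls to the robot, and variables do not carry over. Pictures are saved under pics/ and viewed, at most 14 in all, crops included, and the job is handed in when it is done.

Besides the shell and the picture viewer there is one more tool, called after "Request:" as name(argument=value, ...) on one line, values as JSON. move_arm: Moves the arm, as the interface text tells. Its arguments: {"type":"object","properties":{"rows":{"type":"array"},"squeeze":{"type":"number"}},"required":["rows"]}

```bash
mkdir -p pics; ls
python3 - <<'E'
from station import readout, imaging, order, manip
import cv2,numpy as np
print(readout.sense(), manip.tip_extent)
for n in("top","side"):
    s=imaging.snapshot(n); cv2.imwrite(f"pics/{n}0.png",s["img"][:,:,::-1]); np.savez(f"{n}0.npz",**s)
    print(n,s["fovy"],s["cx"],s["cy"],s["rvec"],s["tvec"])
E
```

```text
pics
{'t': 0.0, 'q': array([ 1.15149069e+00,  5.28464573e-01,  1.43391463e+00,  2.19646178e-06,
        1.18142736e+00, -1.78488685e-01]), 'qd': array([ 0.00064419,  0.00051916, -0.00010257,  0.00133914,  0.00122921,
        0.00134976]), 'tau': array([-1.70390187e-03, -4.42355955e+01, -1.78022522e+01, -4.00505342e-04,
        8.49107048e-03,  2.48332746e-06]), 'tcp_pos': array([0.14874427, 0.60634589, 0.25533064]), 'tool_rot': array([ 1.20118079e-01,  9.92758995e-01, -1.05757738e-03, -3.26932197e-04]), 'force': array([ 0.94403634,  0.23021892, -0.21756412]), 'ft_torque': array([ 0.04187992,  0.01050734, -0.02886504]), 'gripper_force': 0.0, 'finger_gap': 0.9988081217057354} 0.025
top 51.53837964534567 318.6320182800046 200.89963291802087 [ 2.12048321 -2.13751318  0.19057138] [0.02045986 0.51955109 1.14810484]
side 56.93084753171639 313.9797108079877 196.26942968464724 [ 0.14139236 -2.68755037  1.52763278] [0.48866607 0.08157354 1.01911394]
```

View pics/top0.png

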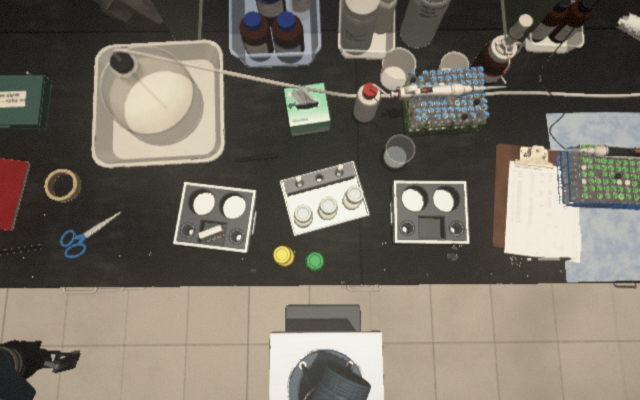

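View pics/side0.png

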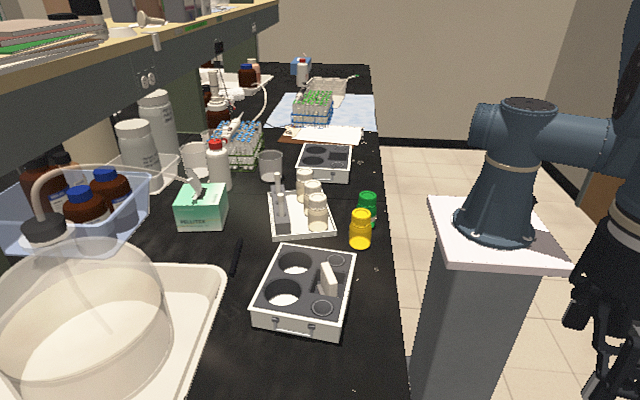

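Top picture: the timer carrier is at (215,217), with the timer at (210,232). The plain carrier, with its dark empty pocket, is at (430,212). The stock tray is at (325,198), with white-capped bottles at (303,215), (327,208), (352,197) and tubes at (299,182), (340,172). The yellow (283,256) and green (315,261) look-alikes stand outside the tray. The beaker is at (398,152) and the marker is dark, near (235,257) in the side picture.

```bash
cat > h.py <<'E'
import numpy as np,cv2
from station import readout, imaging
from scipy.spatial.transform import Rotation as Ro
def cal(s):
    h=s["img"].shape[0]; f=h/2/np.tan(np.radians(float(s["fovy"]))/2)
    return f,Ro.from_rotvec(s["rvec"]).as_matrix(),np.array(s["tvec"])
def cloud(s):
    f,R,t=cal(s); z=s["z_map"]; v,u=np.mgrid[:z.shape[0],:z.shape[1]]
    P=np.stack([(u-s["cx"])/f*z,(v-s["cy"])/f*z,z],-1)
    W=(P-t)@R; W[z==0]=np.nan; return W
def ray(s,uv,h):
    f,R,t=cal(s); uv=np.atleast_2d(uv)
    d=np.c_[(uv[:,0]-s["cx"])/f,(uv[:,1]-s["cy"])/f,np.ones(len(uv))]@R; c=-R.T@t
    return c+d*((h-c[2])/d[:,2])[:,None]
def proj(s,p):
    f,R,t=cal(s); q=R@np.array(p)+t; return q[0]/q[2]*f+s["cx"],q[1]/q[2]*f+s["cy"]
def comps(m,lo,hi):
    n,L,S,C=cv2.connectedComponentsWithStats(m.astype(np.uint8),connectivity=4)
    return [(L==i,S[i,4],C[i]) for i in range(1,n) if lo<=S[i,4]<=hi]
E
python3 - <<'E'
from h import *
s=dict(np.load("top0.npz")); W=cloud(s); Z=W[...,2]
roi=np.zeros(Z.shape,bool); roi[140:275,165:480]=1
print("bench z",np.nanmedian(Z[255:275,340:380]))
for nm,lo,hi,a in(("bottle tops",.088,.108,20),("tube tops",.1,.115,4),("timer",.07,.088,15),("carrier",.048,.06,400),("block",.046,.056,100)):
    for m,A,c in comps(roi&(Z>lo)&(Z<hi),a,9999):
        ys,xs=np.nonzero(m); r=cv2.minAreaRect(W[m][:,:2].astype(np.float32))
        print(nm,A,c.round(1),np.median(W[m],0).round(4),"rect",np.round(r[0],4),np.round(r[1],3),round(r[2],1),"rgb",s["img"][m].mean(0).round())
np.set_printoptions(linewidth=250)
E
python3 - <<'E'
import cv2
i=cv2.imread('pics/top0.png')[145:275,170:480]
cv2.imwrite('pics/crop0.png',cv2.resize(i,None,fx=2.55,fy=2.55,interpolation=cv2.INTER_CUBIC))
E
```

```text
bench z 5.338649547451538e-05
bottle tops 236 [354.5 193.6] [ 0.5302 -0.082   0.0987] rect [ 0.5307 -0.083 ] [0.045 0.046] 69.6 rgb [213. 212. 194.]
bottle tops 232 [328.  204.4] [ 0.5003 -0.0093  0.099 ] rect [ 0.5002 -0.0095] [0.045 0.045] 44.0 rgb [218. 218. 201.]
bottle tops 233 [302.3 212.8] [0.4771 0.0622 0.0983] rect [0.4776 0.0623] [0.044 0.044] 0.2 rgb [218. 218. 202.]
bottle tops 236 [281.4 254. ] [0.366  0.1189 0.0948] rect [0.3662 0.118 ] [0.046 0.043] 89.9 rgb [223. 206. 100.]
bottle tops 237 [314.4 260. ] [0.3494 0.0301 0.0949] rect [0.3494 0.0288] [0.044 0.044] 44.6 rgb [ 94. 162.  97.]
tube tops 33 [339.5 166.6] [ 0.6041 -0.041   0.1092] rect [ 0.6046 -0.0421] [0.016 0.014] 0.3 rgb [202. 196. 176.]
tube tops 33 [297.8 177.8] [0.5733 0.0728 0.1087] rect [0.5732 0.0729] [0.015 0.016] 45.3 rgb [206. 200. 179.]
tube tops 18 [354.8 187. ] [ 0.548  -0.0845  0.1012] rect [ 0.5482 -0.083 ] [0.025 0.005] 89.7 rgb [216. 216. 194.]
tube tops 9 [348.8 190. ] [ 0.5397 -0.0675  0.1024] rect [ 0.5394 -0.0676] [0.006 0.011] 88.2 rgb [217. 215. 194.]
tube tops 4 [361.2 190.8] [ 0.5364
[... 2384 characters left out ...]
[0.211 0.181] 88.8 rgb [140. 136. 127.]
carrier 2869 [214.2 217.3] [0.4704 0.3102 0.0539] rect [0.4776 0.3139] [0.211 0.18 ] 82.7 rgb [138. 134. 126.]
block 267 [201.1 156.3] [0.6464 0.3533 0.0528] rect [0.6536 0.3647] [0.048 0.168] 21.2 rgb [195. 186. 164.]
block 490 [326.3 175.5] [ 0.5946 -0.0072  0.0489] rect [ 0.5943 -0.0035] [0.041 0.167] 14.4 rgb [153. 148. 139.]
block 133 [291. 185.] [0.5664 0.096  0.0483] rect [0.5678 0.0954] [0.041 0.04 ] 18.5 rgb [152. 147. 139.]
block 2413 [431.  212.5] [ 0.4779 -0.3054  0.0532] rect [ 0.4882 -0.3026] [0.211 0.181] 89.3 rgb [139. 136. 127.]
block 2368 [215.  217.6] [0.4689 0.3074 0.0533] rect [0.4776 0.3139] [0.211 0.18 ] 82.7 rgb [140. 136. 127.]
```

View pics/crop0.png

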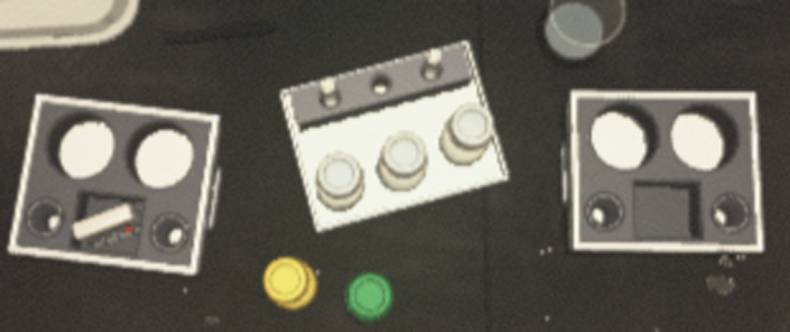

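The crop confirms the layout. The empty pocket is in the right carrier (crop 665,212) and the timer is in the left one (105,220). The three white-capped bottles at crop (340,175), (403,150), (470,125) are the ones to use. The yellow (288,282) and green (370,296) ones are the look-alikes and stay where they are. The marker is at crop (220,33).

```bash
cat >> h.py <<'E'
def at(c,yaw,p):
    a=np.radians(yaw); return np.array(c)+np.array([[np.cos(a),-np.sin(a)],[np.sin(a),np.cos(a)]])@np.array(p)/1000
TM=((.4776,.3139),-7.3); PL=((.4876,-.3027),-1.0)
G={"A":(.4776,.0622),"B":(.5002,-.0095),"C":(.5307,-.083),"t1":(.6046,-.0421),"t2":(.5732,.0729),
 "Tw-":at(*TM,(38,-45)),"Tw+":at(*TM,(38,45)),"Th-":at(*TM,(-48,-70)),"Th+":at(*TM,(-48,70)),
 "Pw-":at(*PL,(38,-45)),"Pw+":at(*PL,(38,45))}
def plan(xy,z,ang):
    "shift (tool axes, mm), turn about tool z (deg), tilt fix, from the measured pose; ang = closing direction in world"
    s=readout.sense(); R=Ro.from_quat(s["tool_rot"]); M=R.as_matrix()
    sh=M.T@(np.array([*xy,z])-s["tcp_pos"])*1000
    a=np.radians(ang); y=np.array([np.cos(a),np.sin(a),0])
    if y@M[:,1]<0:y=-y
    zt=np.array([0,0,-1.]); T=np.c_[np.cross(y,zt),y,zt]
    print("shift",sh.round(1),"turn",np.degrees(Ro.from_matrix(M.T@T).as_rotvec()).round(1),"tcp",s["tcp_pos"].round(4),"t",round(s["t"],2))
E
python3 - <<'E'
from h import *
for k,v in G.items(): print(k,np.round(v,4))
plan(G["A"],.25,15.5)
E
```

```text
A [0.4776 0.0622]
B [ 0.5002 -0.0095]
C [ 0.5307 -0.083 ]
t1 [ 0.6046 -0.0421]
t2 [0.5732 0.0729]
Tw- [0.5096 0.2644]
Tw+ [0.521  0.3537]
Th- [0.4211 0.2506]
Th+ [0.4389 0.3894]
Pw- [ 0.5248 -0.3484]
Pw+ [ 0.5264 -0.2584]
shift [-449.1 -450.1    6.1] turn [-0.1  0.  60.7] tcp [0.1488 0.6064 0.2554] t 0.1
```

Request:
move_arm(rows=[[0, 0, 3, -12, -12, 0, 0], [0, 0, 7, -36, -36, 0, 0], [0, 0, 11, -64, -64, 0, 0], [0, 0, 15, -92, -92, 0, 0], [0, 0, 19, -120, -120, 0, 0], [0, 0, 23, -148, -148, 0, 0], [0, 0, 27, -176, -176, 0, 0], [0, 0, 31, -204, -204, 0, 0], [0, 0, 35, -232, -232, 0, 0], [0, 0, 39, -260, -260, 0, 0], [0, 0, 43, -285, -285, 0, 0], [0, 0, 45, -300, -300, 0, 0]], squeeze=30)

```text
t: 1.1
tcp_pos: [0.3701, 0.2414, 0.2562]
tool_rot: [0.493, 0.87, -0.0, 0.0]
force: [-0.1, 0.5, 0.2]
finger_gap: 0.999
gripper_force: 0.0
```

```bash
python3 -c "
from h import *
plan(G['A'],.25,15.5)"
```

```text
shift [-2.089e+02  2.000e-01  6.400e+00] turn [-0.   0.1 15.4] tcp [0.3701 0.2414 0.2562] t 1.1
```

Request:
move_arm(rows=[[0, 0, 2, -15, 0, 1, 0], [0, 0, 4, -40, 0, 3, 0], [0, 0, 6, -68, 0, 4, 0], [0, 0, 8, -96, 0, 5, 0], [0, 0, 10, -124, 0, 6, 0], [0, 0, 12, -152, 0, 6, 0], [0, 0, 14, -178, 0, 6, 0], [0, 0, 15.4, -198, 0, 6, 0], [0, 0, 15.4, -209, 0, 6, 0], [0, 0, 15.4, -209, 0, 6, 0]])

```text
t: 1.93
tcp_pos: [0.4784, 0.0637, 0.2501]
tool_rot: [0.604, 0.797, 0.0, 0.0]
force: [0.4, -0.6, -0.5]
finger_gap: 1.0
gripper_force: 0.0
```

Run:
```python
from h import *
s=imaging.snapshot("wrist"); cv2.imwrite("pics/w1.png",s["img"][:,:,::-1]); np.savez("w1.npz",**s)
W=cloud(s);Z=W[...,2]
for nm,lo,hi in(("bot",.09,.106),("tube",.106,.116)):
  for m,A,c in comps((Z>lo)&(Z<hi),60,99999):
    r=cv2.minEnclosingCircle(W[m][:,:2].astype(np.float32)); print(nm,A,c.round(),np.round(r[0],4),round(r[1],4),np.median(W[m][:,2]).round(4))
plan(G["A"],.104,15.5)
```

```text
bot 2069 [218. 109.] [0.3657 0.1192] 0.0238 0.0934
bot 1584 [187. 192.] [0.349  0.0298] 0.0237 0.0935
bot 1615 [316. 197.] [0.4784 0.0612] 0.0238 0.0972
bot 114 [404. 207.] [0.5719 0.0747] 0.0087 0.0983
bot 1352 [318. 260.] [ 0.4999 -0.008 ] 0.0235 0.0974
bot 708 [593. 281.] [0.8013 0.0521] 0.0249 0.0982
bot 145 [395. 305.] [ 0.604  -0.0413] 0.0088 0.0985
bot 1141 [326. 319.] [ 0.5303 -0.0816] 0.0239 0.0969
bot 177 [599. 311.] [0.8344 0.0179] 0.013 0.0976
bot 96 [495. 394.] [ 0.7783 -0.1359] 0.012 0.0962
tube 220 [411. 214.] [0.5731 0.0734] 0.0087 0.1077
tube 507 [608. 284.] [0.8008 0.0568] 0.0253 0.1111
tube 156 [399. 314.] [ 0.6042 -0.0419] 0.0089 0.1078
shift [ -2.8  -0.2 146. ] turn [-0.  -0.   0.2] tcp [0.4771 0.0649 0.25  ] t 1.98
```

View pics/w1.png

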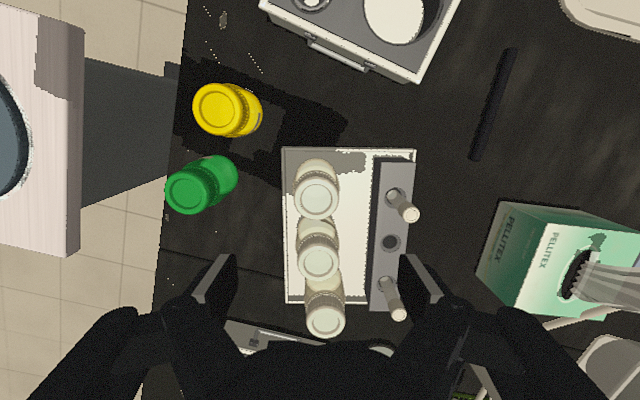

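The wrist picture shows the row of white-capped bottles at (316,197), (318,260), (326,319), and the tubes at (411,214) and (399,314). Positions agree with the top view to about 1.5 mm.

Request:
move_arm(rows=[[0, 0, 0, -3, 0, 10, 0], [0, 0, 0, -3, 0, 30, 0], [0, 0, 0, -3, 0, 55, 0], [0, 0, 0, -3, 0, 80, 0], [0, 0, 0, -3, 0, 105, 0], [0, 0, 0, -3, 0, 125, 0], [0, 0, 0, -3, 0, 138, 0], [0, 0, 0, -3, 0, 146, 0], [0, 0, 0, -3, 0, 146, 0.3], [0, 0, 0, -3, 0, 146, 0.6], [0, 0, 0, -3, 0, 146, 0.6], [0, 0, 0, -3, 0, 146, 0.6]], squeeze=30)

```text
t: 2.98
tcp_pos: [0.4784, 0.0626, 0.1055]
tool_rot: [0.603, 0.798, 0.0, 0.001]
force: [-0.4, 0.2, 2.3]
finger_gap: 0.524
gripper_force: 30.2
```

```bash
python3 -c "
from h import *
print(readout.sense()['tau'].round(1))
plan(G['Tw-'],.23,-7.3)
plan(G['Tw+'],.23,-7.3)"
```

```text
[  0.1 -34.9  -7.6   0.   -0.2  -0. ]
shift [ 185.6   85.3 -124.4] turn [ 0.1  0.  23.1] tcp [0.4784 0.0626 0.1055] t 2.98
shift [ 268.3  120.7 -124.4] turn [ 0.1  0.  23.1] tcp [0.4784 0.0626 0.1055] t 2.98
```

Request:
move_arm(rows=[[0, 0, 0, 0, 0, -10, 0.6], [0, 0, 0, 0, 0, -32, 0.6], [0, 0, 0, 0, 0, -58, 0.6], [0, 0, 0, 0, 0, -84, 0.6], [0, 0, 2, 12, 5, -108, 0.6], [0, 0, 5, 35, 16, -124, 0.6], [0, 0, 9, 62, 28, -124, 0.6], [0, 0, 13, 90, 41, -124, 0.6], [0, 0, 17, 118, 54, -124, 0.6], [0, 0, 20, 146, 67, -124, 0.6], [0, 0, 23, 170, 78, -124, 0.6], [0, 0, 23, 183, 84, -124, 0.6]])

```text
t: 3.98
tcp_pos: [0.509, 0.2642, 0.2291]
tool_rot: [0.75, 0.662, 0.001, 0.0]
force: [0.0, 0.2, -0.5]
finger_gap: 0.526
gripper_force: 31.2
```

Run:
```python
from h import *
s=imaging.snapshot("wrist"); cv2.imwrite("pics/w2.png",s["img"][:,:,::-1]); np.savez("w2.npz",**s)
W=cloud(s);Z=W[...,2]
for m,A,c in comps((Z>.045)&(Z<.06),5000,99999):
    r=cv2.minAreaRect(W[m][:,:2].astype(np.float32)); print(A,c.round(),r)
plan(G["Tw-"],.109,-7.3)
```

```text
20465 [273. 120.] ((0.47702497243881226, 0.31428593397140503), (0.20984607934951782, 0.17999231815338135), 82.76134490966797)
shift [ -1.4  -0.  120. ] turn [ 0.1 -0.2  0.3] tcp [0.5094 0.2655 0.229 ] t 4.03
```

View pics/w2.png

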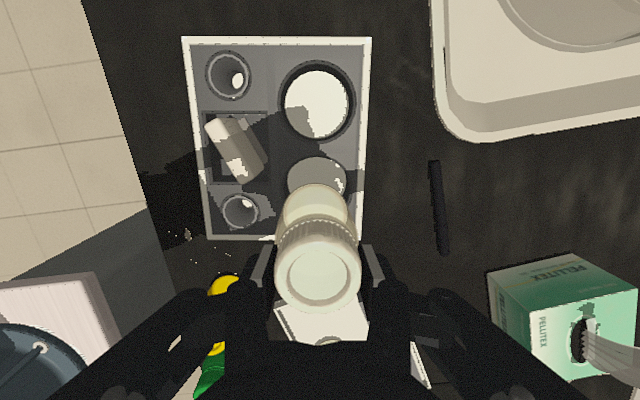

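The wrist picture shows the bottle (318,270) held upright in front of the near well (317,180). The wrist fit of the carrier matches the top view to 0.6 mm. I'm lowering it now.

Request:
move_arm(rows=[[0, 0, 0, -1, 0, 10, 0.6], [0, 0, 0, -1, 0, 30, 0.6], [0, 0, 0, -1, 0, 52, 0.6], [0, 0, 0, -1, 0, 74, 0.6], [0, 0, 0, -1, 0, 92, 0.6], [0, 0, 0, -1, 0, 104, 0.6], [0, 0, 0, -1, 0, 112, 0.6], [0, 0, 0, -1, 0, 116, 0.6], [0, 0, 0, -1, 0, 119, 0.6], [0, 0, 0, -1, 0, 120.5, 0.6], [0, 0, 0, -1, 0, 121, 0.6], [0, 0, 0, -1, 0, 121, 0.6]])

```text
t: 5.03
tcp_pos: [0.5088, 0.2602, 0.1086]
tool_rot: [0.75, 0.661, 0.0, 0.0]
force: [-2.3, -0.6, 4.2]
finger_gap: 0.522
gripper_force: 31.8
```

Request:
move_arm(rows=[[0, 0, 0, 0, 0, 0, 0.4], [0, 0, 0, 0, 0, 0, 0.2], [0, 0, 0, 0, 0, 0, 0.2], [0, 0, 0, 0, 0, -6, 0.2], [0, 0, 0, 0, 0, -20, 0.2], [0, 0, 0, 0, 0, -42, 0.2], [0, 0, 0, 0, 0, -68, 0.2], [0, 0, 0, 0, 0, -94, 0.2], [0, 0, 0, 0, 0, -112, 0.2], [0, 0, 0, 0, 0, -120, 0.2]])

```text
t: 5.87
tcp_pos: [0.5103, 0.2609, 0.2307]
tool_rot: [0.75, 0.661, 0.003, 0.001]
force: [1.3, -0.0, -1.4]
finger_gap: 0.8
gripper_force: 0.0
```

Run:
```python
from h import *
s=imaging.snapshot("wrist"); cv2.imwrite("pics/w3.png",s["img"][:,:,::-1]); np.savez("w3.npz",**s)
W=cloud(s);Z=W[...,2]
for m,A,c in comps((Z>.09)&(Z<.12),60,99999):
    r=cv2.minEnclosingCircle(W[m][:,:2].astype(np.float32)); print(A,c.round(),np.round(r[0],4),round(r[1],4),np.median(W[m][:,2]).round(4))
plan(G["t2"],.2,15.5)
```

```text
746 [620.   8.] [0.7677 0.3882] 0.0237 0.0984
1913 [314. 204.] [0.508 0.259] 0.0238 0.1002
1048 [602. 350.] [0.8013 0.0552] 0.0288 0.1064
199 [199. 388.] [0.3389 0.04  ] 0.0167 0.0947
shift [-178.8   85.6   31. ] turn [  0.4  -0.1 -22.7] tcp [0.5105 0.261  0.2309] t 5.92
```

Request:
move_arm(rows=[[0, 0, -2, -14, 7, 4, 0.3], [0, 0, -5, -40, 19, 15, 0.4], [0, 0, -8, -68, 33, 30, 0.4], [0, 0, -11, -96, 46, 30, 0.4], [0, 0, -14, -124, 60, 30, 0.4], [0, 0, -18, -150, 72, 30, 0.4], [0, 0, -21, -168, 81, 30, 0.4], [0, 0, -22.7, -178, 85.5, 30, 0.4], [0, 0, -22.7, -179, 86, 30, 0.4], [0, 0, -22.7, -179, 86, 30, 0.4], [0, 0, -22.7, -179, 86, 30, 0.4], [0, 0, -22.7, -179, 86, 30, 0.4]])

```text
t: 6.92
tcp_pos: [0.5709, 0.0731, 0.1969]
tool_rot: [0.605, 0.796, -0.0, -0.001]
force: [0.4, -0.7, -0.3]
finger_gap: 0.602
gripper_force: 0.0
```

Run:
```python
from h import *
plan((.5732,.0732),.102,15.5)
```

```text
shift [-0.6  2.3 94.9] turn [-0.1 -0.   0. ] tcp [0.5709 0.0731 0.1969] t 6.92
```

Request:
move_arm(rows=[[0, 0, 0, 0, 2, 8, 0.4], [0, 0, 0, 0, 2, 26, 0.4], [0, 0, 0, 0, 2, 50, 0.4], [0, 0, 0, 0, 2, 74, 0.4], [0, 0, 0, 0, 2, 88, 0.4], [0, 0, 0, 0, 2, 95, 0.4], [0, 0, 0, 0, 2, 95, 0.6], [0, 0, 0, 0, 2, 95, 0.8], [0, 0, 0, 0, 2, 95, 0.95], [0, 0, 0, 0, 2, 95, 0.95], [0, 0, 0, 0, 2, 95, 0.95], [0, 0, 0, 0, 2, 95, 0.95]], squeeze=25)

```text
t: 7.92
tcp_pos: [0.574, 0.0725, 0.1031]
tool_rot: [0.605, 0.796, 0.0, 0.001]
force: [0.0, 1.2, -1.1]
finger_gap: 0.192
gripper_force: 24.5
```

Run:
```python
from h import *
plan(G["Th-"],.23,-7.3)
```

```text
shift [ 212.4  -99.6 -127.1] turn [ 0.1  0.  22.8] tcp [0.574  0.0725 0.1031] t 7.92
```

Request:
move_arm(rows=[[0, 0, 0, 0, 0, -8, 0.95], [0, 0, 0, 0, 0, -28, 0.95], [0, 0, 0, 0, 0, -54, 0.95], [0, 0, 0, 0, 0, -82, 0.95], [0, 0, 2, 12, -6, -110, 0.95], [0, 0, 5, 36, -17, -127, 0.95], [0, 0, 9, 64, -30, -130, 0.95], [0, 0, 13, 96, -45, -130, 0.95], [0, 0, 16, 128, -60, -130, 0.95], [0, 0, 19, 160, -75, -130, 0.95], [0, 0, 21, 188, -88, -130, 0.95], [0, 0, 22.8, 206, -96, -130, 0.95]])

```text
t: 8.92
tcp_pos: [0.4233, 0.247, 0.2331]
tool_rot: [0.751, 0.661, -0.0, -0.0]
force: [0.1, 0.5, -0.0]
finger_gap: 0.193
gripper_force: 24.7
```

Request:
move_arm(rows=[[0, 0, 0, 7, -3, 0, 0.95], [0, 0, 0, 7, -3, 0, 0.95], [0, 0, 0, 7, -3, 0, 0.95], [0, 0, 0, 7, -3, 0, 0.95]])

```text
t: 9.25
tcp_pos: [0.4253, 0.2521, 0.2326]
tool_rot: [0.751, 0.66, 0.001, 0.0]
force: [0.3, -0.7, -0.2]
finger_gap: 0.194
gripper_force: 24.7
```

Run:
```python
from h import *
s=imaging.snapshot("wrist"); cv2.imwrite("pics/w4.png",s["img"][:,:,::-1]); np.savez("w4.npz",**s)
plan(G["Th-"],.106,-7.3)
```

```text
shift [ -1.9  -4.  126.5] turn [ 0.1 -0.  -0.1] tcp [0.4252 0.2519 0.2325] t 9.3
```

View pics/w4.png

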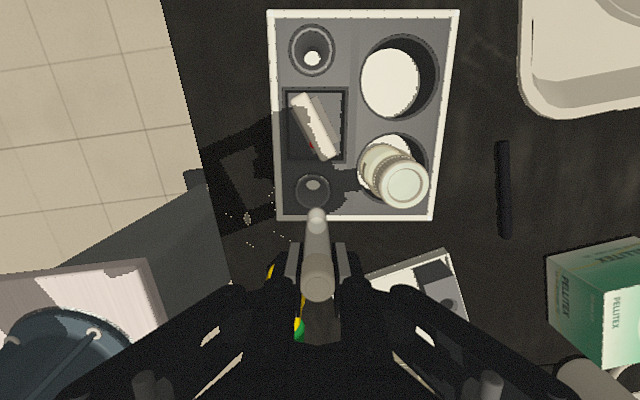

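The tube is held upright at (317,260), in front of the near hole (314,190). The bottle is seated at (395,175). I'm lowering the tube with a small correction.

Request:
move_arm(rows=[[0, 0, 0, -1, -2, 8, 0.95], [0, 0, 0, -1, -3, 28, 0.95], [0, 0, 0, -1, -3, 50, 0.95], [0, 0, 0, -1, -3, 68, 0.95], [0, 0, 0, -1, -3, 82, 0.95], [0, 0, 0, -1, -3, 92, 0.95], [0, 0, 0, -1, -3, 100, 0.95], [0, 0, 0, -1, -3, 106, 0.95], [0, 0, 0, -1, -3, 110, 0.95], [0, 0, 0, -1, -3, 110, 0.95]])

```text
t: 10.13
tcp_pos: [0.4207, 0.2517, 0.1216]
tool_rot: [0.751, 0.661, -0.001, -0.0]
force: [-0.7, 0.2, -0.3]
finger_gap: 0.19
gripper_force: 24.6
```

Run:
```python
from h import *
s=readout.sense(); print(s["force"],s["ft_torque"])
plan(G["Th-"],.106,-7.3)
```

```text
[-0.68717418  0.22849546 -0.30294076] [-0.05618774  0.05741448 -0.01868158]
shift [-1.1  0.5 15.6] turn [-0.1  0.  -0. ] tcp [0.4207 0.2517 0.1216] t 10.13
```

Request:
move_arm(rows=[[0, 0, 0, 0, 0, 5, 0.95], [0, 0, 0, 0, 0, 9, 0.95], [0, 0, 0, 0, 0, 12, 0.95], [0, 0, 0, 0, 0, 14, 0.95], [0, 0, 0, 0, 0, 15.5, 0.95], [0, 0, 0, 0, 0, 15.5, 0.95]])

```text
t: 10.63
tcp_pos: [0.4207, 0.2521, 0.1066]
tool_rot: [0.751, 0.661, -0.0, -0.0]
force: [-0.5, -0.6, -0.9]
finger_gap: 0.188
gripper_force: 24.6
```

Request:
move_arm(rows=[[0, 0, 0, 0, 0, 1.5, 0.95], [0, 0, 0, 0, 0, 1.5, 0.85], [0, 0, 0, 0, 0, 1.5, 0.7], [0, 0, 0, 0, 0, 1.5, 0.6], [0, 0, 0, 0, 0, 1.5, 0.6], [0, 0, 0, 0, 0, -6, 0.6], [0, 0, 0, 0, 0, -24, 0.6], [0, 0, 0, 0, 0, -50, 0.6], [0, 0, 0, 0, 0, -76, 0.6], [0, 0, 0, 0, 0, -96, 0.6], [0, 0, 0, 0, 0, -104, 0.5], [0, 0, 0, 0, 0, -104, 0.4]])

```text
t: 11.63
tcp_pos: [0.422, 0.2526, 0.2129]
tool_rot: [0.751, 0.661, 0.002, 0.001]
force: [-0.2, 0.7, -0.6]
finger_gap: 0.597
gripper_force: 0.0
```

```bash
cat >> h.py <<'E'
def tops(cam="wrist",lo=.09,hi=.12,box=(.3,.66,-.45,.45)):
    s=imaging.snapshot(cam); W=cloud(s); Z=W[...,2]
    ok=(Z>lo)&(Z<hi)&(W[...,0]>box[0])&(W[...,0]<box[1])&(W[...,1]>box[2])&(W[...,1]<box[3])
    for m,A,c in comps(ok,20,99999):
        r=cv2.minEnclosingCircle(W[m][:,:2].astype(np.float32)); print(A,c.round(),np.round(r[0],4),round(r[1],4),np.percentile(Z[m],95).round(4))
    return s
E
python3 - <<'E'
from h import *
tops()
plan((.6043,-.0419),.205,15.5)
E
```

```text
2380 [413. 188.] [0.5075 0.2591] 0.0237 0.1033
412 [316. 212.] [0.4214 0.2513] 0.0088 0.112
972 [281. 327.] [0.3678 0.1214] 0.0233 0.096
shift [-268.5  219.     6.6] turn [  0.1  -0.  -22.8] tcp [0.4211 0.2522 0.2115] t 11.68
```

Request:
move_arm(rows=[[0, 0, -2, -12, 10, 0, 0.4], [0, 0, -4, -34, 28, 0, 0.4], [0, 0, -6, -60, 49, 0, 0.4], [0, 0, -8, -88, 72, 0, 0.4], [0, 0, -11, -116, 95, 2, 0.4], [0, 0, -13, -144, 118, 4, 0.4], [0, 0, -15, -172, 140, 6, 0.4], [0, 0, -17, -200, 163, 6, 0.4], [0, 0, -19, -226, 185, 6, 0.4], [0, 0, -21, -248, 203, 6, 0.4], [0, 0, -22.8, -262, 214, 6, 0.4], [0, 0, -22.8, -268, 219, 6, 0.4]])

```text
t: 12.68
tcp_pos: [0.6047, -0.0443, 0.2025]
tool_rot: [0.606, 0.795, -0.001, -0.001]
force: [-0.4, -0.1, 0.9]
finger_gap: 0.599
gripper_force: 0.0
```

Request:
move_arm(rows=[[0, 0, 0, 0, 0, 0, 0.4], [0, 0, 0, 0, 0, 0, 0.4], [0, 0, 0, 0, 0, 0, 0.4]])

```text
t: 12.93
tcp_pos: [0.6026, -0.0401, 0.2039]
tool_rot: [0.605, 0.796, -0.0, -0.001]
force: [-0.6, 0.4, -1.3]
finger_gap: 0.6
gripper_force: 0.0
```

Run:
```python
from h import *
plan((.6043,-.0419),.103,15.5)
```

```text
shift [ -2.4   1.4 100.9] turn [-0.1 -0.1  0. ] tcp [ 0.6026 -0.0401  0.2039] t 12.93
```

Request:
move_arm(rows=[[0, 0, 0, -1, 1, 8, 0.4], [0, 0, 0, -1.5, 1, 28, 0.4], [0, 0, 0, -1.5, 1, 52, 0.4], [0, 0, 0, -1.5, 1, 78, 0.4], [0, 0, 0, -1.5, 1, 94, 0.4], [0, 0, 0, -1.5, 1, 101, 0.4], [0, 0, 0, -1.5, 1, 101, 0.6], [0, 0, 0, -1.5, 1, 101, 0.8], [0, 0, 0, -1.5, 1, 101, 0.95], [0, 0, 0, -1.5, 1, 101, 0.95], [0, 0, 0, -1.5, 1, 101, 0.95], [0, 0, 0, -1.5, 1, 101, 0.95]])

```text
t: 13.93
tcp_pos: [0.606, -0.0428, 0.1049]
tool_rot: [0.605, 0.796, 0.0, 0.001]
force: [0.1, 0.0, 1.7]
finger_gap: 0.19
gripper_force: 24.8
```

Run:
```python
from h import *
plan(G["Th+"],.235,-7.3)
```

```text
shift [ 461.1  -45.3 -130.7] turn [ 0.1  0.  22.8] tcp [ 0.606  -0.0428  0.1049] t 13.93
```

Request:
move_arm(rows=[[0, 0, 0, 0, 0, -8, 0.95], [0, 0, 0, 0, 0, -28, 0.95], [0, 0, 0, 0, 0, -54, 0.95], [0, 0, 0, 0, 0, -82, 0.95], [0, 0, 1, 12, -1, -110, 0.95], [0, 0, 2, 34, -3, -132, 0.95], [0, 0, 4, 62, -6, -140, 0.95], [0, 0, 6, 92, -9, -140, 0.95], [0, 0, 8, 124, -12, -140, 0.95], [0, 0, 10, 156, -15, -140, 0.95], [0, 0, 12, 188, -18, -140, 0.95], [0, 0, 13, 220, -22, -140, 0.95]])

```text
t: 14.93
tcp_pos: [0.5248, 0.1646, 0.2448]
tool_rot: [0.692, 0.722, 0.001, 0.0]
force: [0.5, 0.5, -0.8]
finger_gap: 0.189
gripper_force: 24.7
```

Request:
move_arm(rows=[[0, 0, 1, 32, -3, 0, 0.95], [0, 0, 2, 64, -6, 0, 0.95], [0, 0, 3, 96, -9, 0, 0.95], [0, 0, 4, 128, -12, 0, 0.95], [0, 0, 5, 158, -15, 0, 0.95], [0, 0, 6, 186, -18, 0, 0.95], [0, 0, 7, 208, -20, 0, 0.95], [0, 0, 7, 220, -21, 0, 0.95], [0, 0, 7, 226, -22, 0, 0.95], [0, 0, 7, 226, -22, 0, 0.95], [0, 0, 7, 226, -22, 0, 0.95], [0, 0, 7, 226, -22, 0, 0.95]])

```text
t: 15.93
tcp_pos: [0.4938, 0.3869, 0.2439]
tool_rot: [0.735, 0.678, -0.0, 0.0]
force: [0.4, -0.1, -0.5]
finger_gap: 0.187
gripper_force: 24.7
```

Run:
```python
from h import *
plan(G["Th+"],.125,-7.3)
```

```text
shift [ -1.7 -54.9 118.9] turn [-0.   0.   2.7] tcp [0.4938 0.3869 0.2439] t 15.93
```

Request:
move_arm(rows=[[0, 0, 1, 0, -10, 0, 0.95], [0, 0, 2, -1, -28, 0, 0.95], [0, 0, 2.7, -1, -45, 0, 0.95], [0, 0, 2.7, -1, -54, 0, 0.95], [0, 0, 2.7, -1, -54, 0, 0.95], [0, 0, 2.7, -1, -54, 10, 0.95], [0, 0, 2.7, -1, -54, 30, 0.95], [0, 0, 2.7, -1, -54, 50, 0.95], [0, 0, 2.7, -1, -54, 60, 0.95], [0, 0, 2.7, -1, -54, 60, 0.95], [0, 0, 2.7, -1, -54, 60, 0.95], [0, 0, 2.7, -1, -54, 60, 0.95]])

```text
t: 16.93
tcp_pos: [0.4407, 0.3917, 0.1844]
tool_rot: [0.75, 0.661, 0.001, 0.0]
force: [0.1, 0.9, 0.1]
finger_gap: 0.19
gripper_force: 24.7
```

Run:
```python
from h import *
plan(G["Th+"],.1075,-7.3)
s=imaging.snapshot("wrist");cv2.imwrite("pics/w5.png",s["img"][:,:,::-1])
plan(G["Th+"],.1075,-7.3)
```

```text
shift [-2.6 -1.6 76.8] turn [ 0.1 -0.1  0.1] tcp [0.4407 0.3917 0.1844] t 16.93
shift [-2.7 -1.6 77.2] turn [ 0.1 -0.1  0.1] tcp [0.4407 0.3918 0.1847] t 16.98
```

View pics/w5.png

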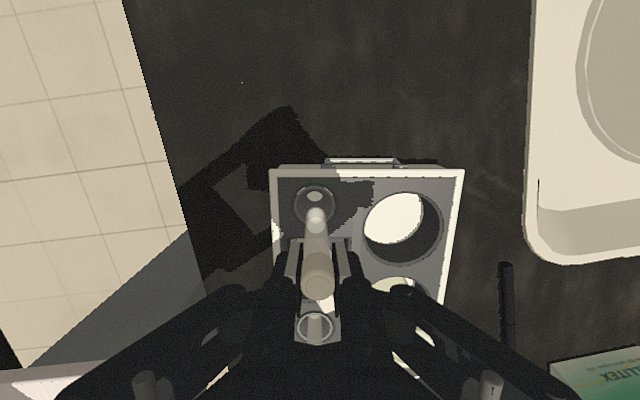

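The tube is at (317,250), aligned with the far hole (314,200). I'm lowering it with a small correction.

Request:
move_arm(rows=[[0, 0, 0, -1, -1, 8, 0.95], [0, 0, 0, -2, -1.5, 22, 0.95], [0, 0, 0, -2, -1.5, 36, 0.95], [0, 0, 0, -2, -1.5, 46, 0.95], [0, 0, 0, -2, -1.5, 54, 0.95], [0, 0, 0, -2, -1.5, 61, 0.95], [0, 0, 0, -2, -1.5, 67, 0.95], [0, 0, 0, -2, -1.5, 71, 0.95], [0, 0, 0, -2, -1.5, 74, 0.95], [0, 0, 0, -2, -1.5, 76, 0.95], [0, 0, 0, -2, -1.5, 76, 0.95]])

```text
t: 17.9
tcp_pos: [0.4382, 0.3899, 0.108]
tool_rot: [0.75, 0.661, 0.0, 0.0]
force: [-0.6, -0.0, -0.1]
finger_gap: 0.189
gripper_force: 24.8
```

Request:
move_arm(rows=[[0, 0, 0, 0, 0, 1.5, 0.95], [0, 0, 0, 0, 0, 1.5, 0.85], [0, 0, 0, 0, 0, 1.5, 0.7], [0, 0, 0, 0, 0, 1.5, 0.6], [0, 0, 0, 0, 0, 1.5, 0.6], [0, 0, 0, 0, 0, -6, 0.6], [0, 0, 0, 0, 0, -24, 0.6], [0, 0, 0, 0, 0, -50, 0.6], [0, 0, 0, 0, 0, -80, 0.5], [0, 0, 0, 0, 0, -108, 0.4], [0, 0, 0, 0, 0, -124, 0.3], [0, 0, 0, 0, 0, -130, 0.2]])

```text
t: 18.9
tcp_pos: [0.4392, 0.3906, 0.2415]
tool_rot: [0.75, 0.661, 0.003, 0.001]
force: [-0.3, 0.8, -0.9]
finger_gap: 0.792
gripper_force: 0.0
```

Run:
```python
from h import *
tops()
plan((.5001,-.0088),.22,15.5)
```

```text
321 [314. 201.] [0.437  0.3912] 0.0088 0.112
486 [380. 306.] [0.5004 0.2587] 0.0213 0.1033
332 [315. 320.] [0.4206 0.2528] 0.0089 0.1121
shift [-388.5  110.5   20.1] turn [  0.3  -0.2 -22.7] tcp [0.439  0.3904 0.241 ] t 18.95
```

Request:
move_arm(rows=[[0, 0, -1, -12, 3, 0, 0.1], [0, 0, -3, -34, 10, 0, 0.1], [0, 0, -5, -64, 18, 0, 0], [0, 0, -7, -96, 27, 0, 0], [0, 0, -9, -130, 37, 0, 0], [0, 0, -11, -164, 47, 0, 0], [0, 0, -13, -198, 56, 0, 0], [0, 0, -15, -232, 66, 0, 0], [0, 0, -17, -266, 76, 4, 0], [0, 0, -19, -298, 85, 8, 0], [0, 0, -21, -328, 93, 12, 0], [0, 0, -22.7, -352, 100, 16, 0]])

```text
t: 19.95
tcp_pos: [0.4922, 0.0258, 0.2204]
tool_rot: [0.605, 0.796, -0.001, -0.001]
force: [-0.2, 0.0, -0.2]
finger_gap: 1.003
gripper_force: 0.0
```

Run:
```python
from h import *
plan((.5001,-.0088),.22,15.5)
```

```text
shift [-35.4  -1.6   0.3] turn [-0.2 -0.   0. ] tcp [0.4922 0.0258 0.2204] t 19.95
```

Request:
move_arm(rows=[[0, 0, 0, -18, -1, 0, 0], [0, 0, 0, -30, -1.5, 0, 0], [0, 0, 0, -36, -2, 0, 0], [0, 0, 0, -36, -2, 0, 0], [0, 0, 0, -36, -2, 0, 0], [0, 0, 0, -36, -2, 0, 0]])

```text
t: 20.45
tcp_pos: [0.5002, -0.0062, 0.2217]
tool_rot: [0.605, 0.796, -0.0, -0.0]
force: [1.0, 0.4, -0.3]
finger_gap: 1.003
gripper_force: 0.0
```

Run:
```python
from h import *
plan((.5001,-.0088),.105,15.5)
```

```text
shift [ -2.5  -0.7 116.7] turn [-0.  -0.   0.1] tcp [ 0.5002 -0.0062  0.2217] t 20.45
```

Request:
move_arm(rows=[[0, 0, 0, -1, 0, 10, 0], [0, 0, 0, -1.5, 0, 34, 0], [0, 0, 0, -1.5, 0, 60, 0], [0, 0, 0, -1.5, 0, 86, 0], [0, 0, 0, -1.5, 0, 104, 0], [0, 0, 0, -1.5, 0, 113, 0], [0, 0, 0, -1.5, 0, 116, 0], [0, 0, 0, -1.5, 0, 116, 0.3], [0, 0, 0, -1.5, 0, 116, 0.6], [0, 0, 0, -1.5, 0, 116, 0.6], [0, 0, 0, -1.5, 0, 116, 0.6], [0, 0, 0, -1.5, 0, 116, 0.6]], squeeze=30)

```text
t: 21.45
tcp_pos: [0.5019, -0.0089, 0.1071]
tool_rot: [0.605, 0.796, 0.001, 0.001]
force: [-1.1, -0.5, 5.5]
finger_gap: 0.532
gripper_force: 30.3
```

Run:
```python
from h import *
plan(G["Pw+"],.235,-1)
```

```text
shift [-247.1  -42.8 -127.6] turn [ 0.1  0.1 16.5] tcp [ 0.5019 -0.0089  0.1071] t 21.45
```

Request:
move_arm(rows=[[0, 0, 0, 0, 0, -10, 0.6], [0, 0, 0, 0, 0, -32, 0.6], [0, 0, 0, 0, 0, -58, 0.6], [0, 0, 0, 0, 0, -86, 0.6], [0, 0, 0, 0, 0, -112, 0.6], [0, 0, 2, -14, -2, -126, 0.6], [0, 0, 4, -38, -7, -130, 0.6], [0, 0, 7, -66, -11, -130, 0.6], [0, 0, 9, -96, -17, -130, 0.6], [0, 0, 11, -126, -22, -130, 0.6], [0, 0, 13, -156, -27, -130, 0.6], [0, 0, 15, -186, -32, -130, 0.6]])

```text
t: 22.45
tcp_pos: [0.5196, -0.1978, 0.2365]
tool_rot: [0.705, 0.71, 0.0, 0.0]
force: [-0.4, 0.8, -1.2]
finger_gap: 0.525
gripper_force: 31.3
```

Run:
```python
from h import *
plan(G["Pw+"],.235,-1)
```

```text
shift [-60.6   6.4   1.5] turn [ 0.  -0.   1.4] tcp [ 0.5196 -0.1978  0.2365] t 22.45
```

Request:
move_arm(rows=[[0, 0, 0.5, -25, 2, 0, 0.6], [0, 0, 1, -44, 4, 0, 0.6], [0, 0, 1.4, -56, 6, 0, 0.6], [0, 0, 1.4, -60, 6, 0, 0.6], [0, 0, 1.4, -60, 6, 0, 0.6], [0, 0, 1.4, -60, 6, 0, 0.6], [0, 0, 1.4, -60, 6, 0, 0.6]])

```text
t: 23.03
tcp_pos: [0.5261, -0.2549, 0.2358]
tool_rot: [0.712, 0.702, 0.0, -0.001]
force: [-0.4, 0.1, -1.8]
finger_gap: 0.529
gripper_force: 31.3
```

Run:
```python
from h import *
s=imaging.snapshot("wrist");cv2.imwrite("pics/w6.png",s["img"][:,:,::-1])
W=cloud(s);Z=W[...,2]
for m,A,c in comps((Z>.045)&(Z<.06)&(W[...,0]<.65),3000,99999):
    r=cv2.minAreaRect(W[m][:,:2].astype(np.float32)); print(A,c.round(),r)
plan(G["Pw+"],.1105,-1)
```

```text
9777 [268. 182.] ((0.48694899678230286, -0.2946673035621643), (0.19419808685779572, 0.18032504618167877), 89.18597412109375)
shift [ -3.6   0.3 125.3] turn [-0.  -0.1  0.2] tcp [ 0.5263 -0.2549  0.2358] t 23.08
```

View pics/w6.png

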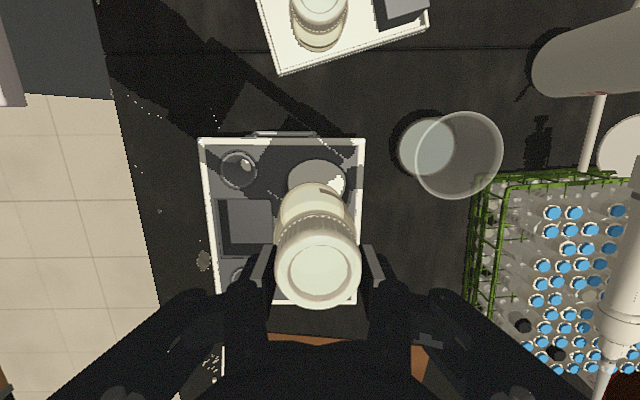

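The bottle (318,250) is in front of the plain carrier's +y well (317,180), and the empty pocket shows at (245,222). The beaker at (450,150) is well clear.

Request:
move_arm(rows=[[0, 0, 0, -2, 0, 10, 0.6], [0, 0, 0, -3, 0, 32, 0.6], [0, 0, 0, -3, 0, 58, 0.6], [0, 0, 0, -3, 0, 80, 0.6], [0, 0, 0, -3, 0, 98, 0.6], [0, 0, 0, -3, 0, 110, 0.6], [0, 0, 0, -3, 0, 117, 0.6], [0, 0, 0, -3, 0, 121, 0.6], [0, 0, 0, -3, 0, 123.5, 0.6], [0, 0, 0, -3, 0, 125, 0.6], [0, 0, 0, -3, 0, 125, 0.6], [0, 0, 0, -3, 0, 125, 0.6]])

```text
t: 24.08
tcp_pos: [0.5269, -0.2597, 0.1115]
tool_rot: [0.713, 0.702, 0.0, 0.001]
force: [-0.3, -0.1, -0.4]
finger_gap: 0.531
gripper_force: 31.3
```

Request:
move_arm(rows=[[0, 0, 0, 0, 0, 1, 0.6], [0, 0, 0, 0, 0, 1.5, 0.6], [0, 0, 0, 0, 0, 2, 0.6], [0, 0, 0, 0, 0, 2, 0.6]])

```text
t: 24.42
tcp_pos: [0.5269, -0.2601, 0.1102]
tool_rot: [0.713, 0.702, -0.0, 0.001]
force: [-0.2, -0.4, 5.7]
finger_gap: 0.522
gripper_force: 32.0
```

Contact with the floor of the well. Releasing and lifting.

Request:
move_arm(rows=[[0, 0, 0, 0, 0, 0, 0.4], [0, 0, 0, 0, 0, 0, 0.2], [0, 0, 0, 0, 0, 0, 0.2], [0, 0, 0, 0, 0, -6, 0.2], [0, 0, 0, 0, 0, -20, 0.2], [0, 0, 0, 0, 0, -42, 0.2], [0, 0, 0, 0, 0, -68, 0.2], [0, 0, 0, 0, 0, -94, 0.1], [0, 0, 0, 0, 0, -108, 0], [0, 0, 0, 0, 0, -112, 0]])

```text
t: 25.25
tcp_pos: [0.5279, -0.2604, 0.2242]
tool_rot: [0.713, 0.702, 0.0, 0.003]
force: [-0.8, 0.3, 0.1]
finger_gap: 1.001
gripper_force: 0.0
```

Run:
```python
from h import *
tops()
plan((.5305,-.082),.22,15.5)
```

```text
416 [316.   5.] [ 0.5298 -0.0986] 0.0174 0.0999
2024 [313. 202.] [ 0.525  -0.2594] 0.0237 0.1036
shift [178.2   0.2   2.9] turn [  0.2   0.2 -16.4] tcp [ 0.5275 -0.2602  0.2234] t 25.3
```

Request:
move_arm(rows=[[0, 0, -2, 14, 0, 0, 0], [0, 0, -4, 40, 0, 1, 0], [0, 0, -7, 70, 0, 2, 0], [0, 0, -10, 100, 0, 3, 0], [0, 0, -13, 130, 0, 3, 0], [0, 0, -15, 156, 0, 3, 0], [0, 0, -16.4, 172, 0, 3, 0], [0, 0, -16.4, 178, 0, 3, 0], [0, 0, -16.4, 178, 0, 3, 0], [0, 0, -16.4, 178, 0, 3, 0], [0, 0, -16.4, 178, 0, 3, 0], [0, 0, -16.4, 178, 0, 3, 0]])

```text
t: 26.3
tcp_pos: [0.5293, -0.0826, 0.2176]
tool_rot: [0.606, 0.796, -0.0, 0.0]
force: [-0.3, -0.2, 0.5]
finger_gap: 0.997
gripper_force: 0.0
```

Run:
```python
from h import *
tops()
plan((.5305,-.082),.106,15.5)
```

```text
2203 [128.  18.] [0.3497 0.0285] 0.0232 0.0963
2027 [318. 205.] [ 0.5302 -0.0822] 0.0236 0.1004
391 [264. 341.] [ 0.5204 -0.2513] 0.0215 0.1037
shift [  0.3   1.3 111.6] turn [-0.   0.  -0.1] tcp [ 0.5293 -0.0826  0.2176] t 26.35
```

Request:
move_arm(rows=[[0, 0, 0, 0, 1, 10, 0], [0, 0, 0, 0, 1, 32, 0], [0, 0, 0, 0, 1, 58, 0], [0, 0, 0, 0, 1, 84, 0], [0, 0, 0, 0, 1, 102, 0], [0, 0, 0, 0, 1, 109, 0], [0, 0, 0, 0, 1, 111, 0], [0, 0, 0, 0, 1, 111, 0.3], [0, 0, 0, 0, 1, 111, 0.6], [0, 0, 0, 0, 1, 111, 0.6], [0, 0, 0, 0, 1, 111, 0.6], [0, 0, 0, 0, 1, 111, 0.6]], squeeze=30)

```text
t: 27.35
tcp_pos: [0.5311, -0.0816, 0.1082]
tool_rot: [0.605, 0.796, 0.0, 0.001]
force: [-0.7, -0.3, 5.5]
finger_gap: 0.529
gripper_force: 30.2
```

Run:
```python
from h import *
plan(G["Pw-"],.235,-1)
```

```text
shift [-255.6  -77.1 -126.5] turn [ 0.1  0.1 16.5] tcp [ 0.5311 -0.0816  0.1082] t 27.35
```

Request:
move_arm(rows=[[0, 0, 0, 0, 0, -10, 0.6], [0, 0, 0, 0, 0, -32, 0.6], [0, 0, 0, 0, 0, -58, 0.6], [0, 0, 0, 0, 0, -86, 0.6], [0, 0, 0, 0, 0, -112, 0.6], [0, 0, 2, -14, -4, -128, 0.6], [0, 0, 4, -38, -11, -134, 0.6], [0, 0, 7, -66, -20, -134, 0.6], [0, 0, 9, -96, -29, -134, 0.6], [0, 0, 12, -126, -38, -134, 0.6], [0, 0, 14, -156, -47, -134, 0.6], [0, 0, 16.5, -186, -56, -134, 0.6]])

```text
t: 28.35
tcp_pos: [0.5254, -0.2765, 0.2414]
tool_rot: [0.714, 0.7, 0.0, -0.0]
force: [-0.2, 0.6, -1.4]
finger_gap: 0.521
gripper_force: 30.8
```

Run:
```python
from h import *
plan(G["Pw-"],.235,-1)
```

```text
shift [-71.9   0.7   6.4] turn [ 0.  -0.  -0.1] tcp [ 0.5254 -0.2765  0.2414] t 28.35
```

Request:
move_arm(rows=[[0, 0, 0, -27, 0, 0, 0.6], [0, 0, 0, -50, 0, 0, 0.6], [0, 0, 0, -66, 0, 0, 0.6], [0, 0, 0, -72, 0, 2, 0.6], [0, 0, 0, -72, 0, 4, 0.6], [0, 0, 0, -72, 0, 4, 0.6], [0, 0, 0, -72, 0, 4, 0.6], [0, 0, 0, -72, 0, 4, 0.6]])

```text
t: 29.02
tcp_pos: [0.5248, -0.3457, 0.2368]
tool_rot: [0.713, 0.701, 0.0, -0.001]
force: [0.4, -0.3, -1.0]
finger_gap: 0.523
gripper_force: 30.8
```

Run:
```python
from h import *
plan(G["Pw-"],.1115,-1)
```

```text
shift [ -2.8   0.2 125.3] turn [-0.  -0.1  0.1] tcp [ 0.5248 -0.3457  0.2368] t 29.02
```

Request:
move_arm(rows=[[0, 0, 0, -1, 0, 10, 0.6], [0, 0, 0, -2, 0, 32, 0.6], [0, 0, 0, -2, 0, 58, 0.6], [0, 0, 0, -2, 0, 80, 0.6], [0, 0, 0, -2, 0, 98, 0.6], [0, 0, 0, -2, 0, 110, 0.6], [0, 0, 0, -2, 0, 117, 0.6], [0, 0, 0, -2, 0, 121, 0.6], [0, 0, 0, -2, 0, 123.5, 0.6], [0, 0, 0, -2, 0, 125, 0.6], [0, 0, 0, -2, 0, 126, 0.6], [0, 0, 0, -2, 0, 126, 0.6]])

```text
t: 30.02
tcp_pos: [0.525, -0.3498, 0.1115]
tool_rot: [0.713, 0.701, 0.0, 0.001]
force: [-0.5, 0.1, -0.5]
finger_gap: 0.519
gripper_force: 30.8
```

Request:
move_arm(rows=[[0, 0, 0, 0, 0, 1, 0.6], [0, 0, 0, 0, 0, 1.5, 0.6], [0, 0, 0, 0, 0, 1.5, 0.6], [0, 0, 0, 0, 0, 1.5, 0.6]])

```text
t: 30.35
tcp_pos: [0.5251, -0.3503, 0.1113]
tool_rot: [0.713, 0.701, -0.0, 0.001]
force: [-1.3, -0.3, 4.5]
finger_gap: 0.519
gripper_force: 31.6
```

Request:
move_arm(rows=[[0, 0, 0, 0, 0, 0, 0.4], [0, 0, 0, 0, 0, 0, 0.2], [0, 0, 0, 0, 0, 0, 0.2], [0, 0, 0, 0, 0, -6, 0.2], [0, 0, 0, 0, 0, -20, 0.2], [0, 0, 0, 0, 0, -42, 0.2], [0, 0, 0, 0, 0, -68, 0.2], [0, 0, 0, 0, 0, -94, 0.1], [0, 0, 0, 0, 0, -120, 0], [0, 0, 0, 0, 0, -140, 0], [0, 0, 0, 0, 0, -150, 0], [0, 0, 0, 0, 0, -150, 0]])

```text
t: 31.35
tcp_pos: [0.5258, -0.3504, 0.2624]
tool_rot: [0.713, 0.701, 0.0, 0.003]
force: [-0.3, 0.5, -0.4]
finger_gap: 0.998
gripper_force: 0.0
```

Run:
```python
from h import *
tops(); s=tops("top"); cv2.imwrite("pics/top1.png",cv2.resize(s["img"][130:280,165:485,::-1],None,fx=2.4,fy=2.4,interpolation=cv2.INTER_CUBIC))
for k in G: print(k,np.round(G[k],4)) if k[0] in"TP" else 0
```

```text
2022 [314. 100.] [ 0.5251 -0.2597] 0.0235 0.1036
1558 [314. 192.] [ 0.5238 -0.3505] 0.0237 0.1034
43 [423. 190.] [ 0.5338 -0.2689] 0.0185 0.1074
180 [450. 194.] [ 0.5241 -0.3494] 0.0231 0.1057
239 [231. 203.] [0.5082 0.2581] 0.0237 0.1062
49 [181. 228.] [0.439  0.3897] 0.0098 0.1146
39 [232. 234.] [0.42   0.2505] 0.0082 0.1152
230 [281. 254.] [0.3666 0.1184] 0.0237 0.0995
Tw- [0.5096 0.2644]
Tw+ [0.521  0.3537]
Th- [0.4211 0.2506]
Th+ [0.4389 0.3894]
Pw- [ 0.5248 -0.3484]
Pw+ [ 0.5264 -0.2584]
```

View pics/top1.png

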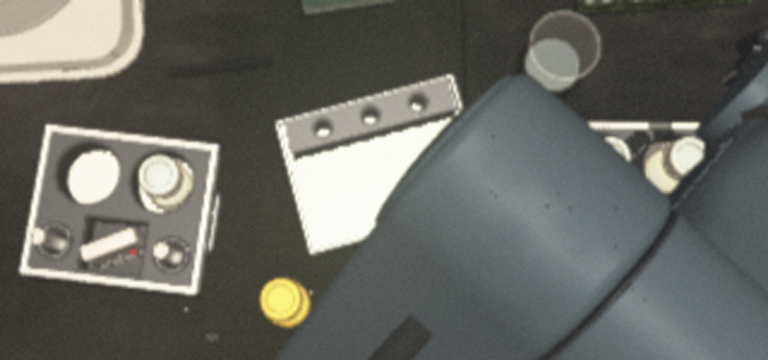

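The final picture shows the timer carrier with one bottle (165,180) and both tubes (40,237), (163,250) seated. The stock tray is empty, and the beaker (560,55) and marker (220,68) are in place. The wrist depth data shows both plain-carrier bottles seated within 2 mm of their well centres.

```bash
python3 -c "
from station import order
print(order.sign_off())"
```

```text
the job is handed in; nothing more can be done
None
```

Both kits are made up and the job is handed in at about 31 s on the robot clock: one bottle and both tubes in the timer carrier, two bottles in the empty-pocket carrier, all measured fully seated, at most about 6 mm off centre (limit 12 mm), though sign-off returned no verdict.

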